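# Set the jar mixer's speed selector by fingertip and start it

## Task

A jar of settled paint stands ready in the bench mixer. With a fingertip, push the pointer of the speed dial round clockwise, click by click, until it rests at the fifth speed stroke after the open ring (off); only then press the round start button fully in and let it come back out. Do not pinch the dial, and leave the jar in the mixer and the things standing about where they are.

Things in the scene. Friction and masses are not known exactly. Their poses are not given: they have to be found in the camera images.
- mixer: bench jar mixer, fixed on the table: a low white housing 277 mm deep, 210 mm wide, 63 mm high, with a control panel in front (towards the robot) that leans 14 degrees down to the robot: speed dial on its left half, start button on its right half; behind it a jar on a round platform. Origin: centre of its underside; x away from the robot, towards the jar, y left, z up
- dial_axis (a point): centre of the speed dial, where its axis meets the panel. Frame: z out of the panel along the axis, x up the slope to the jar, y left. White marks on the panel 49 mm from the axis, 30 degrees apart: an open ring (off) 105 degrees left of x, then clockwise from above seven growing strokes, speeds 1 to 7. Speed 5 is 45 degrees right of x. Start: off, 1 or 2
- speed_dial (a joint): angle of the dial (rad), growing clockwise seen from above: 0 = off, 0.524 (30 degrees) a click, 2.618 = speed 5, 3.665 = speed 7; end stops 0.05 beyond the first and last. A spring plunger holds each of the 8 positions; to pass to the next takes about 0.08 N m (about 3 N on the pointer), and past half way the dial snaps into the next by itself
- dial_nose (a point): tip of the pointer, 38 mm from the axis, 22 mm above the panel; turns with the dial: x from the axis along the pointer, z out of the panel. The dial is a black pointer knob: a round skirt 54 mm across, 10 mm high, and across it an upright bar 12 to 14 mm wide, 10 to 36 mm above the panel, reaching 38 mm from the axis at the nose, 18 mm at the tail; a white line on top marks the nose
- start_button_top (a point): centre of the top of the round black start button, 30 mm in diameter, 22 mm above the panel when out, in a collar 46 mm across and 12 mm high, 106 mm right of the dial's axis; its frame is parallel to the panel's (z out of it)
- start_button (a joint): travel of the start button (m): 0 = out, 0.006 = fully in, which takes 5 N along the panel's normal; it springs back
- mix_jar: closed paint jar with a blue screw lid, 63 mm in diameter, 66 mm high, standing loose on the mixer's platform 74 mm above the table between four wire fingers, 140 mm behind the dial; origin at the centre of its underside
- spare_jar: closed paint jar with a black lid, 64 mm in diameter, 66 mm high, standing on the table to the left of the mixer; origin at the centre of its underside
- tape_roll: roll of masking tape, 100 mm in diameter, 25 mm high, lying flat on the table to the right of the mixer; origin at the centre of its underside
- marker: white paint marker with a black cap, 129 mm long, 13 mm thick, lying on the table to the right in front; origin under its middle
Mind the look-alikes: they are no part of the job. What is shaped like the mix_jar but yellow is not meant.

How it is judged (in metres and radians):
On the way, in this order (a step that is already met when the one before it is completed fails the run):
1. the dial rests at speed 5 (value of joint speed_dial between 2.47 and 2.77 rad and velocity of joint speed_dial between -0.15 and 0.15 rad/s), for 0.3 s.
2. the start button is pressed in (at least 4 mm of its 6 mm) with the dial at speed 5 (value of joint start_button above 0.004 m and value of joint speed_dial between 2.47 and 2.77 rad), for 0.05 s.
At the end, for the whole second after the job is handed in: the dial rests in the detent of speed 5 (2.618 rad, within 0.15), the start button is out again (less than 1 mm in), and the jar stands still and upright in the mixer within 10 mm of where it was (value of joint speed_dial between 2.47 and 2.77 rad and value of joint start_button below 0.001 m and distance of mix_jar from where it was at the start of the episode below 0.01 m and angle between mix_jar's own z axis and vertical below 0.1 rad and linear speed of mix_jar below 0.01 m/s); the robot touches nothing.
It fails at once if the start button is pressed (over 2 mm) while the dial is not at speed 5 (value of joint start_button above 0.002 m and (value of joint speed_dial below 2.4 rad or value of joint speed_dial above 2.84 rad)).
It fails at once if the dial is pinched: the fingers press on both sides of its pointer at once (contact force between each of speed_dial_c0, speed_dial_c1 and the fingers above 1 N).
It fails at once if the dial's pointer is pushed with the arm or the gripper's body instead of the fingers (contact force between any of speed_dial_c0, speed_dial_c1 and the arm above 1.5 N).
It fails at once if the jar in the mixer is lifted, shifted more than 10 mm or tipped (distance of mix_jar from where it was at the start of the episode above 0.01 m or angle between mix_jar's own z axis and vertical above 0.15 rad).
It fails at once if the spare jar, the tape or the marker is moved more than 20 mm (distance of any of spare_jar, tape_roll, marker from where it was at the start of the episode above 0.02 m).
It also fails if it takes over 72 s, if anything falls off the work surface, if the arm or the gripper's body presses on something with over 40 N, if the wrist force passes 120 N, or if a joint passes its speed limit or range.

## Robot

A 7-joint arm with a two-finger parallel gripper is mounted at the origin on a cart in front of the work surface, level with it; the furniture and walls round the work are solid. World frame = base frame: x ahead of the robot, y to its left, z up, the work surface at z = 0. Lengths are in mm, angles in rad, forces in N, time in s.
With the tool pointing down it reaches from about 350 to 900 mm from the base axis. Payload 19.9 kg.
Tool frame: the origin (TCP) lies at the very end of the fingers, on their centre line; the grasp point (between the pads) lies 19 mm behind it; z points along the fingers, y is the direction in which the jaws open and shut (so a half turn about z gives the same grasp; the last joint's range is limited). The gripper opens to 94 mm and grips with 3 to 60 N. Pads are 16 mm wide; open, the fingers measure 119 mm over their backs; the gripper's body (75 mm by 177 mm) begins 78 mm behind the grasp point.
Start: joints at [1.264, 0.417, -0.01, 1.614, 0.005, 1.111, -0.053], TCP at [163.567, -603.195, 205.425] pointing down, gripper open.
Joint ranges: [-2.81, 2.81], [-0.39, 2.02], [-1.27, 1.25], [0.06, 2.57], [-1.19, 4.33], [0.19, 2], [-2.82, 2.82]. Speed limits (rad/s): [1.89, 1.89, 2.39, 2.39, 3.01, 3.01, 3.01].

## Interface

Orientations are given as a unit quaternion [x, y, z, w].
In Python, from cell import get_obs, capture, finish_job gives the robot as it stands. The module is installed in compiled form; this text tells all that it offers.
- The arm moves only by the shell command python3 -m handwheel 'ROWS' [FORCE]. ROWS is JSON, a list that holds one entry, the list of rows, each a list of 7 numbers: the shift along the tool's x, y, z scaled (see below), then the turn, a rotation vector about the tool's x, y, z scaled (see below), then the opening, from -1 (shut) to 1 (fully open). A call has 1 to 10 rows; each row is the pose to reach, as a shift and turn from the pose measured when the call began, along the tool's axes at that moment; what a row does not reach only later rows make up. The controller multiplies each number of a shift by 500 mm and each number of a turn by pi/4 rad. A row lasts 1/10 s, in which the tool goes at most 50 mm and 8.59 degrees, less where a joint would pass 70% of its speed; a pose out of reach is approached as far as the arm can. A call with a number of a shift or a turn outside -1 to 1 is refused whole. A call with a gripper value outside its range is refused whole. The fingers move at their own pace and stop on an object; FORCE is the grip in N (left out, the last holds). Time passes only in rows, so rows that repeat a pose let the fingers close. It gives the time, the measured TCP pose, the force and the opening at its end, in the units of the state.
- get_obs(): the state, without advancing time (a new reading comes with each control period).
- capture(name): name is "scene" or "top" or "wrist"; returns a dict with "color" (480x640x3 uint8, blue, green, red), "intrinsics" (3x3 intrinsics, pixels), "k1" (the pictures are not rectified: a ray, as slopes to the right and down, at radius r is drawn at 1 + k1 r^2 times it, then the intrinsics apply), "R" (3x3) and "t" (3): a world point X has camera coordinates R X + t; the wrist camera has in their place "T_tool_cam" (4x4, takes a point from camera to tool coordinates, whose origin is the TCP and whose axes are the flange's). Camera axes: x right, y down, z forward; pixel columns grow to the right and rows downward; lengths in mm; the calibration is good to about 2 mm. A picture is of the moment at which its call begins: read the wrist's pose just before it. There is no depth.
- finish_job(): hands the job in, once; it reports no verdict.
The state is a dict: "time_s": time; "q": joint angles; "joint_velocities": joint speeds; "joint_torque": joint torques, N m; "tool_pos": TCP position; "tcp_rot": TCP orientation; "force": force on the tool from outside, world axes, zero at the start; "moment": the same for the moment, N m; "width": finger opening in mm.
Only numpy, scipy, OpenCV 4.12 (cv2) and the standard library are available. Lean on these libraries where they do the work, as an engineer would, in place of code of your own. Each camera call takes 0.05 s, during which the arm holds its last target.

## Working session

There is one attempt and no reset: what is moved stays moved. The work goes in short steps, Python scripts to look and compute and a shell command to move; the robot and the scene stay as the last step left them, time stands still between calls to the robot, and variables do not carry over. Pictures are saved under pics/ and viewed, and the job is handed in when it is done.

```bash
mkdir -p pics; python3 - <<'E'
from cell import *
import cv2
o=get_obs(); print({k:o[k] for k in('time_s','tool_pos','tcp_rot','force','width')})
for n in('scene','top'):
    c=capture(n); cv2.imwrite(f'pics/{n}0.png',c['color']); print(n,c['intrinsics'],c['k1'],c['R'],c['t'])
c=capture('wrist');print(c['T_tool_cam'],c['intrinsics'],c['k1']);cv2.imwrite('pics/wrist0.png',c['color'])
E
```

```text
{'time_s': 0.0, 'tool_pos': array([ 163.43329698, -602.88644459,  204.84700028]), 'tcp_rot': array([ 9.91248054e-01,  1.32011194e-01, -1.36692798e-04, -5.67303802e-04]), 'force': array([ 0.31524482, -0.53921044, -0.23887734]), 'width': 94.34067844214196}
scene [[624.10131589   0.         318.06881368]
 [  0.         624.10131589 249.08009732]
 [  0.           0.           1.        ]] 0.03350075017124616 [[-0.71096441 -0.70311634  0.0125306 ]
 [-0.55373885  0.54875818 -0.62628887]
 [ 0.43347767 -0.45220778 -0.77949037]] [ 400.04758742  355.07936864 1081.86975539]
top [[463.97249832   0.         314.42249077]
 [  0.         463.97249832 239.06767975]
 [  0.           0.           1.        ]] -0.018160868166256637 [[-0.02740791 -0.99959928 -0.00707727]
 [-0.99926199  0.0275879  -0.02672798]
 [ 0.02691252  0.00633949 -0.99961769]] [  33.15765711  556.86223383 1148.37162308]
[[-3.86672256e-04 -9.68456508e-01 -2.49182349e-01  7.28197397e+01]
 [ 9.99999925e-01 -3.69191371e-04 -1.16888057e-04 -2.31290400e-01]
 [ 2.12050261e-05 -2.49182376e-01  9.68456578e-01 -1.78174318e+02]
 [ 0.00000000e+00  0.00000000e+00  0.00000000e+00  1.00000000e+00]] [[387.30174892   0.         319.85981059]
 [  0.         387.30174892 248.34615231]
 [  0.           0.           1.        ]] -0.04138607358790274
```

View pics/scene0.png

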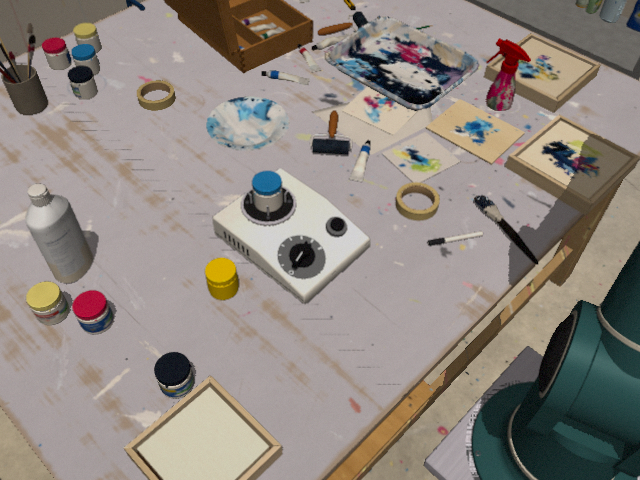

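View pics/top0.png

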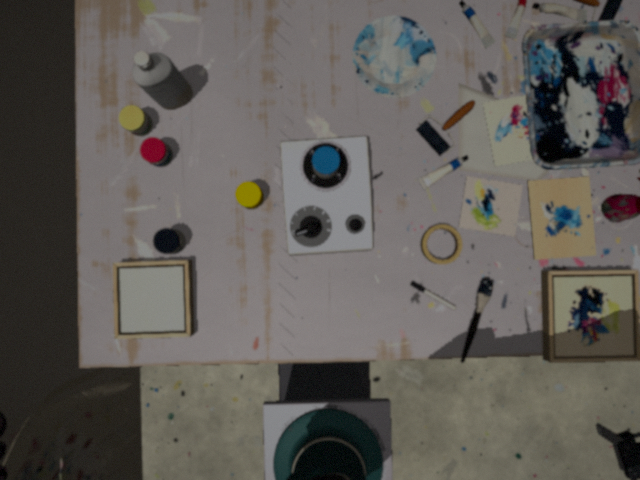

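The top view shows the mixer at about (328,195), with the dial at (310,228), the start button at (355,224) and the blue-lid jar at (325,160). Possible mix-ups:
- **Jars:** the yellow jar at (249,194) and the black-lid jar at (167,240), which is the spare. Neither is the mix jar.
- **Round black parts on the mixer:** dial (310,228), platform (325,165) and button (355,224).

I'll crop in close to check.

```bash
python3 - <<'E'
import cv2
a=cv2.imread('pics/top0.png')[125:265,270:390]; b=cv2.imread('pics/scene0.png')[160:310,200:380]
cv2.imwrite('pics/c1.png',cv2.resize(a,None,fx=4,fy=4,interpolation=cv2.INTER_CUBIC))
cv2.imwrite('pics/c2.png',cv2.resize(b,None,fx=4,fy=4,interpolation=cv2.INTER_CUBIC)[:600])
E
```

```text
(no output)
```

View pics/c1.png

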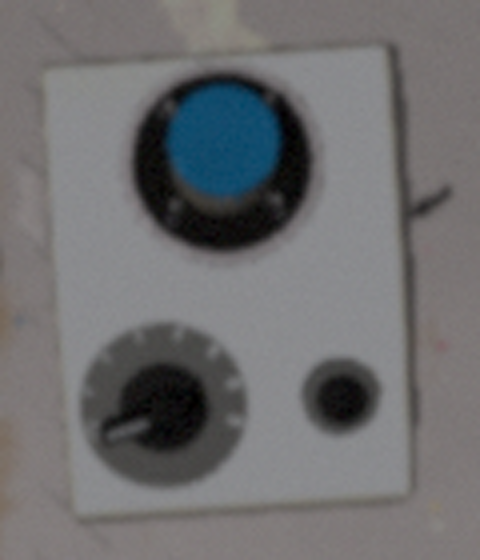

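View pics/c2.png

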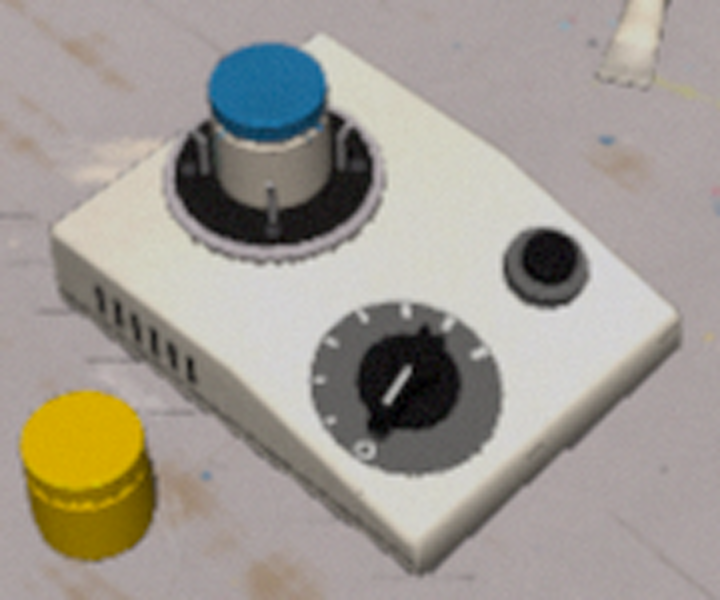

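```bash
cat > h.py <<'E'
import numpy as np, cv2
from scipy.optimize import least_squares
from scipy.spatial.transform import Rotation as Ro
def proj(X,K,k1,R,t):
    c=np.atleast_2d(X)@R.T+t; s=c[:,:2]/c[:,2:]; s=s*(1+k1*(s**2).sum(1,keepdims=True)); return s@K[:2,:2].T+K[:2,2]
def frame(yaw): # columns: panel x,y,z in world
    return Ro.from_euler('zy',[yaw,-np.radians(14)]).as_matrix()
def ang(a,r,z=0): # a=degrees clockwise from off
    th=np.radians(105-a); return [r*np.cos(th),r*np.sin(th),z]
MARKS=np.array([ang(30*i,49) for i in range(8)]); BTN=np.array([0,-106,22.])
def w2p(X,p): return (np.asarray(X)-p[:3])@frame(p[3])
def p2w(P,p): return np.asarray(P)@frame(p[3]).T+p[:3]
E
python3 - <<'E'
from h import *
from cell import capture
cams={n:capture(n) for n in('scene','top')}
sc=np.array([(364,451),(331,421),(320,380),(334,344),(364,317),(406,310),(448,323),(480,353),(549,255)])/4+[200,160]-.375
tp=np.array([(90,393),(103,358),(139,336),(178,332),(213,350),(235,383),(236,421),(343,397)])/4+[270,125]-.375
L=np.vstack([MARKS,BTN])
def res(p,sep=False):
    W=p2w(L,p);o=[]
    for n,u,idx in(('scene',sc,range(9)),('top',tp,range(1,9))):
        c=cams[n];o.append(proj(W[list(idx)],c['intrinsics'],c['k1'],c['R'],c['t'])-u)
    return o if sep else np.concatenate(o).ravel()
s=least_squares(res,[500,30,50,.05]);print(s.x)
for r in res(s.x,True):print(r.round(1))
p=s.x;np.save('p.npy',p)
print('nose',p2w(ang(0,38,22),p),'btn',p2w(BTN,p),'axes',frame(p[3]))
for n in cams:
    c=cams[n]; im=c['color'].copy()
    for q in list(L)+[ang(0,38,22)]:
        u=proj(p2w(q,p),c['intrinsics'],c['k1'],c['R'],c['t'])[0]; 
E
```

```text
[5.85779928e+02 2.55892870e+01 4.59510916e+01 5.11840200e-02]
[[-0.3  2.4]
 [-1.   1.5]
 [-1.5  1. ]
 [-2.  -0.3]
 [-1.1 -0.6]
 [-0.1 -0.9]
 [ 1.  -0.8]
 [ 1.7 -0.4]
 [ 0.6 -0.9]]
[[-1.4  0.5]
 [-0.2 -0.1]
 [-0.5 -0.6]
 [ 0.3 -0.4]
 [ 1.2 -0.4]
 [ 1.6 -0. ]
 [ 2.1  0.8]
 [ 0.1  1.4]]
nose [569.10504806  61.7432173   64.46707702] btn [585.71969296 -80.27189371  68.60957325] axes [[ 9.69025011e-01 -4.96419538e-02 -2.41921896e-01]
 [ 5.11616742e-02  9.98690384e-01  8.67361738e-19]
 [ 2.41605071e-01 -1.23771292e-02  9.70295726e-01]]
```

```bash
cat >> h.py <<'E'
def Rt(yaw): F=frame(yaw); return np.column_stack([F[:,1],F[:,0],-F[:,2]])
def rel(o,Xw,R=None):
    R0=Ro.from_quat(o['tcp_rot']).as_matrix()
    s=R0.T@(np.asarray(Xw)-o['tool_pos'])/500
    r=Ro.from_matrix(R0.T@R).as_rotvec()/(np.pi/4) if R is not None else np.zeros(3)
    return s.round(4),r.round(4)
E
python3 - <<'E'
from h import *
from cell import *
cams={n:capture(n) for n in('scene','top')}
sc=np.array([(364,451),(331,421),(320,380),(334,344),(364,317),(406,310),(448,323),(480,353),(549,255)])/4+[200,160]-.375
tp=np.array([(90,393),(103,358),(139,336),(178,332),(213,350),(235,383),(236,421),(343,397)])/4+[270,125]-.375
def res(p,sep=False):
    L=np.vstack([MARKS*p[4],BTN])
    W=p2w(L,p);o=[]
    for n,u,idx in(('scene',sc,range(9)),('top',tp,range(1,9))):
        c=cams[n];o.append(proj(W[list(idx)],c['intrinsics'],c['k1'],c['R'],c['t'])-u)
    return o if sep else np.concatenate(o).ravel()
s=least_squares(res,[500,30,50,.05,1]);print(s.x)
for r in res(s.x,True):print(r.round(1).tolist())
np.save('p.npy',s.x[:4]);p=s.x
o=get_obs()
print(rel(o,p2w([-40,-40,150],p),Rt(p[3])),p2w([-40,-40,150],p))
E
```

```text
[5.87401137e+02 2.57048260e+01 4.63638811e+01 4.26171424e-02
 9.21767442e-01]
[[-0.2, 0.3], [-0.1, 0.1], [-0.3, 0.4], [-0.9, -0.1], [-0.5, 0.2], [-0.4, 0.1], [-0.3, 0.1], [-0.3, -0.0], [0.3, -1.2]]
[[0.1, -0.0], [1.1, 0.1], [0.1, 0.2], [0.1, 0.5], [0.2, 0.2], [0.1, -0.1], [0.5, -0.0], [0.0, 1.1]]
(array([ 0.9839, -0.9499,  0.0456]), array([-0.2715,  0.1981, -1.708 ])) [513.98981261 -15.96302485 182.65242655]
```

View pics/wrist0.png

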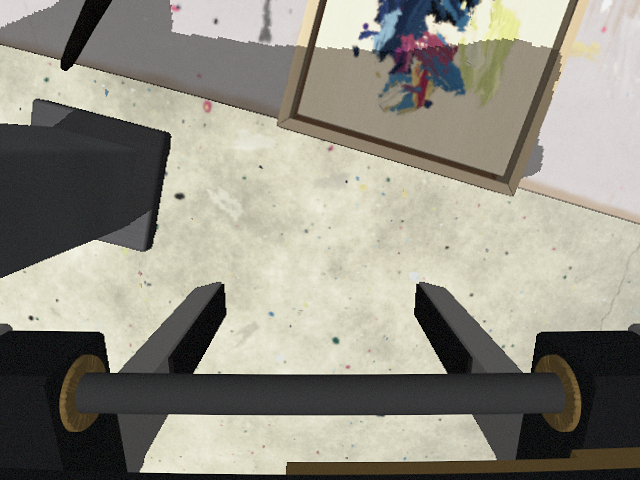

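The dial is at off, because its pointer aims at the open ring. The fit residual is under 1 px for most marks. I'm moving over the mixer with the fingers shutting.

```bash
python3 -m handwheel '[[[0.98,-0.95,0,-0.27,0.2,-1.7,-1],[0.98,-0.95,0,-0.27,0.2,-1.7,-1],[0.98,-0.95,0,-0.27,0.2,-1.7,-1],[0.98,-0.95,0,-0.27,0.2,-1.7,-1],[0.98,-0.95,0,-0.27,0.2,-1.7,-1],[0.98,-0.95,0,-0.27,0.2,-1.7,-1],[0.98,-0.95,0,-0.27,0.2,-1.7,-1]]]' 10
```

```text
refused, turn out of range in row 1
```

```bash
python3 -m handwheel '[[[0.49,-0.475,0,-0.135,0.1,-0.85,-1],[0.49,-0.475,0,-0.135,0.1,-0.85,-1],[0.49,-0.475,0,-0.135,0.1,-0.85,-1],[0.49,-0.475,0,-0.135,0.1,-0.85,-1],[0.49,-0.475,0,-0.135,0.1,-0.85,-1],[0.49,-0.475,0,-0.135,0.1,-0.85,-1],[0.49,-0.475,0,-0.135,0.1,-0.85,-1],[0.49,-0.475,0,-0.135,0.1,-0.85,-1]]]' 10
python3 - <<'E'
from h import *
from cell import *
p=np.load('p.npy');o=get_obs();print(rel(o,p2w([-40,-40,160],p),Rt(p[3])))
E
```

```text
time_s: 1.15
tool_pos: [340.2, -305.8, 205.8]
tcp_rot: [0.89, 0.452, 0.045, 0.046]
force: [-1.0, -0.5, 0.2]
width: 33.3
(array([ 0.6688, -0.0699,  0.0445]), array([-0.1349,  0.0973, -0.8504]))
```

```bash
python3 -m handwheel '[[[0.67,-0.07,0.045,-0.135,0.1,-0.85,-1],[0.67,-0.07,0.045,-0.135,0.1,-0.85,-1],[0.67,-0.07,0.045,-0.135,0.1,-0.85,-1],[0.67,-0.07,0.045,-0.135,0.1,-0.85,-1],[0.67,-0.07,0.045,-0.135,0.1,-0.85,-1],[0.67,-0.07,0.045,-0.135,0.1,-0.85,-1],[0.67,-0.07,0.045,-0.135,0.1,-0.85,-1],[0.67,-0.07,0.045,-0.135,0.1,-0.85,-1],[0.67,-0.07,0.045,-0.135,0.1,-0.85,-1]]]' 10
python3 - <<'E'
from h import *
from cell import *
p=np.load('p.npy');o=get_obs();print(o['q'],o['width'],w2p(o['tool_pos'],p))
c=capture('wrist');cv2.imwrite('pics/w1.png',c['color'])
im=c['color'].copy()
R0=Ro.from_quat(o['tcp_rot']).as_matrix();T=c['T_tool_cam']
def pj(W):
    Pt=(np.atleast_2d(W)-o['tool_pos'])@R0; Pc=(Pt-T[:3,3])@T[:3,:3]; return proj(Pc,c['intrinsics'],c['k1'],np.eye(3),np.zeros(3))
for q in list(MARKS)+[BTN,np.array(ang(0,38,22)),np.zeros(3)]:
    u=pj(p2w(q,p))[0]; cv2.drawMarker(im,tuple(int(round(v)) for v in u),(0,0,255),0,8)
cv2.imwrite('pics/w1m.png',im)
E
```

```text
time_s: 2.05
tool_pos: [511.9, -15.1, 191.9]
tcp_rot: [0.686, 0.717, 0.085, 0.087]
force: [-0.2, -0.3, -1.5]
width: 0.2
[ 0.60929663  0.13816001 -0.68706569  2.07635925  0.15205958  0.71866831
 -0.12096227] 0.16872026849134686 [-39.71806697 -39.15439097 159.43431437]
```

View pics/w1m.png

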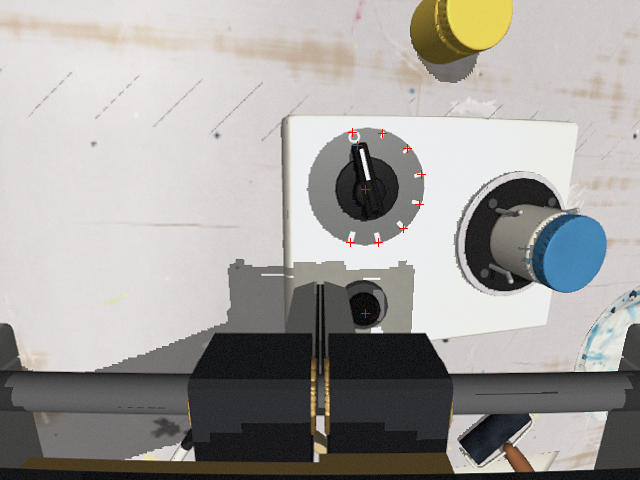

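The wrist view shows the dial centre at about (366,187) with its pointer up at the ring (354,136), and the button at (367,309). The overlay agrees with this to 2–3 px. I'll nudge the model by that offset and descend behind the pointer.

```bash
cat >> h.py <<'E'
def c(a,gap=0,r=27,z=16):
    th=np.radians(105-a);u=np.array([np.cos(th),np.sin(th)]);t=np.array([np.sin(th),-np.cos(th)])
    h=12.5*abs(t[0])+8*abs(t[1]); q=r*u-(6.5+gap+h)*t; return np.array([q[0],q[1],z])
def show(o,pts,p):
    for q in pts: print(rel(o,p2w(q,p),Rt(p[3])))
E
python3 - <<'E'
from h import *
from cell import *
p=np.load('p.npy');p[:3]+=frame(p[3])@[0.5,1.5,0];np.save('p.npy',p)
o=get_obs();show(o,[c(0,12,z=55),c(0,12)],p);print(p2w(c(0,12),p))
E
```

```text
(array([0.1182, 0.0039, 0.2093]), array([ 0.0003, -0.0023, -0.0008]))
(array([0.1181, 0.0039, 0.2873]), array([ 0.0003, -0.0023, -0.0008]))
[545.8820019   43.19857177  52.50181608]
```

```bash
python3 -m handwheel '[[[0.118,0.004,0.07,0,0,0,-1],[0.118,0.004,0.14,0,0,0,-1],[0.118,0.004,0.21,0,0,0,-1],[0.118,0.004,0.25,0,0,0,-1],[0.118,0.004,0.27,0,0,0,-1],[0.118,0.004,0.287,0,0,0,-1],[0.118,0.004,0.287,0,0,0,-1]]]'
python3 - <<'E'
from h import *
from cell import *
p=np.load('p.npy');o=get_obs();print(w2p(o['tool_pos'],p),o['force'])
cv2.imwrite('pics/w2.png',capture('wrist')['color'])
cv2.imwrite('pics/s2.png',cv2.resize(capture('scene')['color'][140:310,200:400],None,fx=3,fy=3))
show(o,[c(a) for a in(0,5,10,15,20,26)],p)
E
```

```text
time_s: 2.8
tool_pos: [545.9, 42.3, 52.6]
tcp_rot: [0.687, 0.716, 0.085, 0.088]
force: [-0.2, 0.7, 0.9]
width: 0.4
[-38.48641054  16.77954439  16.10584559] [-0.22649641  0.70041399  0.87628088]
(array([0.0079, 0.0231, 0.0002]), array([ 0.0001, -0.0015, -0.002 ]))
(array([0.0126, 0.0278, 0.0002]), array([ 0.0001, -0.0015, -0.002 ]))
(array([0.0169, 0.0331, 0.0002]), array([ 0.0001, -0.0015, -0.002 ]))
(array([0.0205, 0.0389, 0.0002]), array([ 0.0001, -0.0015, -0.002 ]))
(array([0.0237, 0.0425, 0.0002]), array([ 0.0001, -0.0015, -0.002 ]))
(array([0.0273, 0.0474, 0.0002]), array([ 0.0001, -0.0015, -0.002 ]))
```

View pics/w2.png

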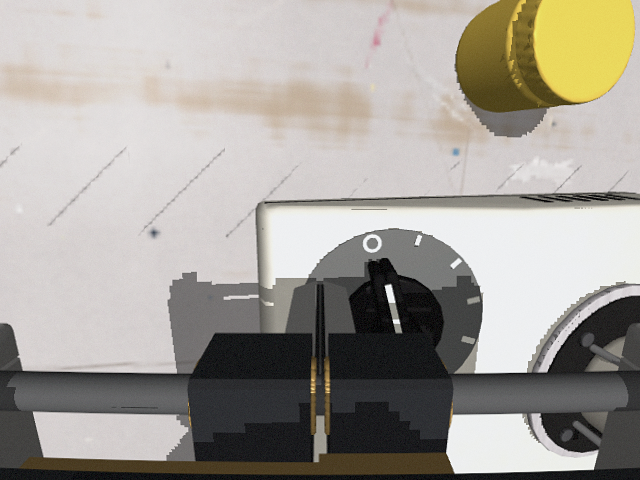

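View pics/s2.png

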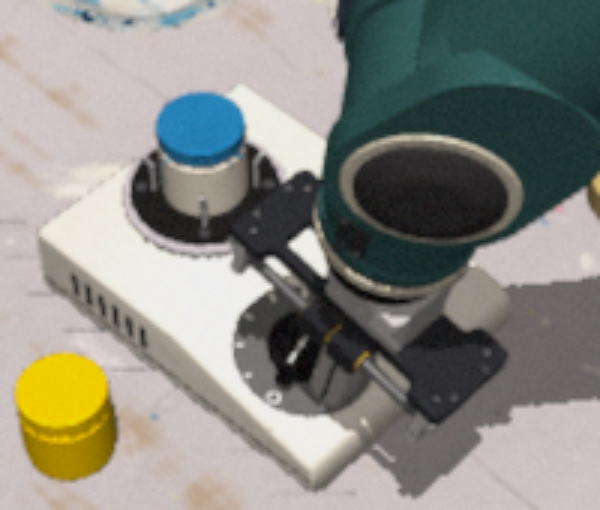

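The finger stands on the near side of the pointer, with the bar at (385,290) and the finger tip at (320,285) in the wrist view. The jar has about 40 mm of clearance. I'll push the first click.

```bash
python3 -m handwheel '[[[0.004,0.012,0,0,0,0,-1],[0.008,0.023,0,0,0,0,-1],[0.013,0.028,0,0,0,0,-1],[0.017,0.033,0,0,0,0,-1],[0.02,0.039,0,0,0,0,-1],[0.024,0.043,0,0,0,0,-1],[0.027,0.047,0,0,0,0,-1],[0.027,0.047,0,0,0,0,-1],[0.027,0.047,0,0,0,0,-1]]]'
cat > look.py <<'E'
import sys
from h import *
from cell import *
p=np.load('p.npy');o=get_obs();print(o['time_s'],w2p(o['tool_pos'],p).round(1),o['force'].round(1))
cv2.imwrite(f'pics/w{sys.argv[1]}.png',capture('wrist')['color'])
cv2.imwrite(f'pics/s{sys.argv[1]}.png',cv2.resize(capture('scene')['color'][190:290,240:340],None,fx=5,fy=5))
if len(sys.argv)>2: show(o,[c(float(a)) for a in sys.argv[2:]],p)
E
python3 look.py 3 30 35 40 45 50 56
```

```text
time_s: 3.8
tool_pos: [568.4, 57.2, 59.1]
tcp_rot: [0.687, 0.716, 0.085, 0.088]
force: [-0.1, 0.0, -0.9]
width: 0.7
3.8 [-14.5  30.7  17. ] [-0.1  0.  -0.9]
(array([0.0015, 0.0031, 0.0019]), array([ 0.0016, -0.0018, -0.0013]))
(array([0.0038, 0.008 , 0.0019]), array([ 0.0016, -0.0018, -0.0013]))
(array([0.0055, 0.0133, 0.0019]), array([ 0.0016, -0.0018, -0.0013]))
(array([0.0068, 0.019 , 0.0019]), array([ 0.0016, -0.0018, -0.0013]))
(array([0.0074, 0.025 , 0.0019]), array([ 0.0016, -0.0018, -0.0013]))
(array([0.0072, 0.0324, 0.002 ]), array([ 0.0016, -0.0018, -0.0013]))
```

View pics/w3.png

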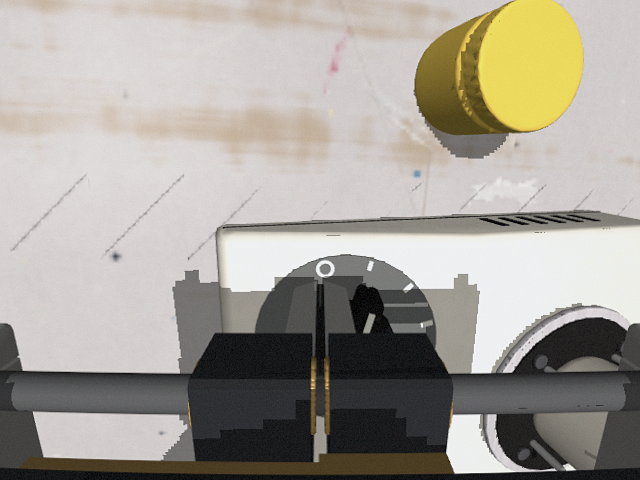

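View pics/s3.png

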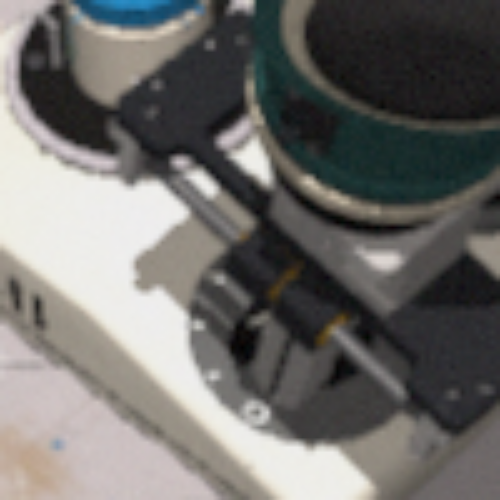

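```bash
python3 -m handwheel '[[[0.0015,0.003,0.002,0,0,0,-1],[0.004,0.008,0.002,0,0,0,-1],[0.0055,0.013,0.002,0,0,0,-1],[0.007,0.019,0.002,0,0,0,-1],[0.0075,0.025,0.002,0,0,0,-1],[0.007,0.032,0.002,0,0,0,-1],[0.007,0.032,0.002,0,0,0,-1],[0.007,0.032,0.002,0,0,0,-1]]]'
python3 look.py 4 60 65 70 75 80 86
```

```text
time_s: 4.7
tool_pos: [584.1, 61.3, 62.0]
tcp_rot: [0.687, 0.716, 0.085, 0.088]
force: [0.8, 0.4, -0.7]
width: 0.8
4.7 [ 1.6 34.1 16. ] [ 0.8  0.4 -0.7]
(array([-0.0002,  0.0053,  0.    ]), array([ 0.0018, -0.0018, -0.0016]))
(array([-0.0017,  0.0116,  0.    ]), array([ 0.0018, -0.0018, -0.0016]))
(array([-0.004 ,  0.0178,  0.    ]), array([ 0.0018, -0.0018, -0.0016]))
(array([-0.007 ,  0.0239,  0.    ]), array([ 0.0018, -0.0018, -0.0016]))
(array([-0.0107,  0.0297,  0.    ]), array([ 0.0018, -0.0018, -0.0016]))
(array([-0.0162,  0.0361,  0.    ]), array([ 0.0018, -0.0018, -0.0016]))
```

View pics/s4.png

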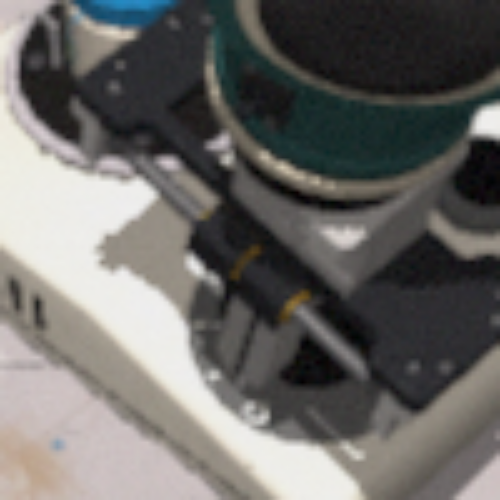

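View pics/w4.png

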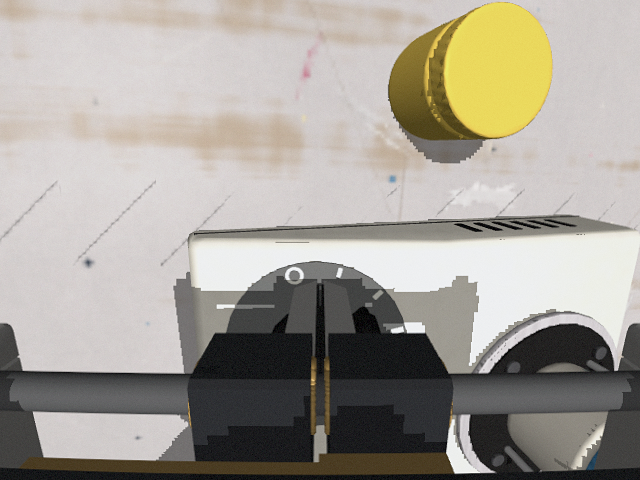

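The pointer tip shows right of the finger at (365,315), near stroke 2 (378,295), so it has followed. Third click.

```bash
python3 -m handwheel '[[[0,0.005,0,0,0,0,-1],[-0.002,0.0115,0,0,0,0,-1],[-0.004,0.018,0,0,0,0,-1],[-0.007,0.024,0,0,0,0,-1],[-0.011,0.03,0,0,0,0,-1],[-0.016,0.036,0,0,0,0,-1],[-0.016,0.036,0,0,0,0,-1],[-0.016,0.036,0,0,0,0,-1]]]'
python3 look.py 5 90 95 100 105 110 116
```

```text
time_s: 5.6
tool_pos: [601.7, 53.9, 66.4]
tcp_rot: [0.687, 0.716, 0.085, 0.088]
force: [-0.1, 0.1, -0.1]
width: 0.7
5.6 [19.4 25.9 16. ] [-0.1  0.1 -0.1]
(array([-0.0041,  0.0042, -0.    ]), array([ 0.0016, -0.0016, -0.0018]))
(array([-0.0098,  0.0086, -0.    ]), array([ 0.0016, -0.0016, -0.0018]))
(array([-0.016 ,  0.0122, -0.    ]), array([ 0.0016, -0.0016, -0.0018]))
(array([-0.0227,  0.0151, -0.    ]), array([ 0.0016, -0.0016, -0.0018]))
(array([-0.0255,  0.0177, -0.    ]), array([ 0.0016, -0.0016, -0.0018]))
(array([-0.0292,  0.0206, -0.    ]), array([ 0.0016, -0.0016, -0.0018]))
```

View pics/w5.png

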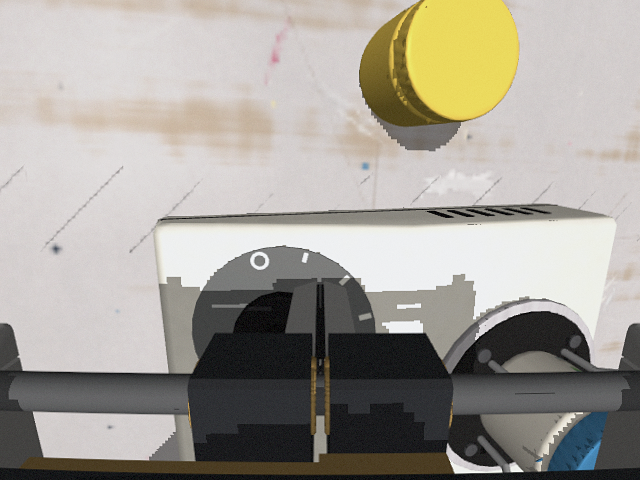

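View pics/s5.png

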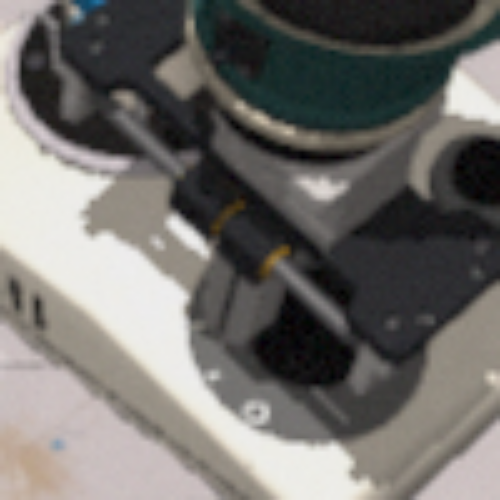

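The pointer is hidden behind the finger, and the resting force is near 0, which fits a snap into speed 3. Fourth click.

```bash
python3 -m handwheel '[[[-0.004,0.004,0,0,0,0,-1],[-0.01,0.0085,0,0,0,0,-1],[-0.016,0.012,0,0,0,0,-1],[-0.0225,0.015,0,0,0,0,-1],[-0.0255,0.0175,0,0,0,0,-1],[-0.029,0.0205,0,0,0,0,-1],[-0.029,0.0205,0,0,0,0,-1],[-0.029,0.0205,0,0,0,0,-1]]]'
python3 look.py 6 120 125 130 135 138 142
python3 - <<'E'
import cv2
from cell import *
cv2.imwrite('pics/t6.png',cv2.resize(capture('top')['color'][190:270,270:380],None,fx=6,fy=6))
E
```

```text
time_s: 6.5
tool_pos: [612.1, 40.0, 69.0]
tcp_rot: [0.687, 0.716, 0.085, 0.088]
force: [0.1, 0.2, -0.6]
width: 0.5
6.5 [29.6 11.5 16. ] [ 0.1  0.2 -0.6]
(array([-0.0033,  0.0021,  0.    ]), array([ 0.0015, -0.0017, -0.0015]))
(array([-0.0071,  0.0041,  0.    ]), array([ 0.0015, -0.0017, -0.0015]))
(array([-0.0114,  0.0059,  0.    ]), array([ 0.0015, -0.0017, -0.0015]))
(array([-0.016 ,  0.0073,  0.    ]), array([ 0.0015, -0.0017, -0.0015]))
(array([-0.0189,  0.008 ,  0.    ]), array([ 0.0015, -0.0017, -0.0015]))
(array([-0.0229,  0.0086, -0.    ]), array([ 0.0015, -0.0017, -0.0015]))
```

View pics/w6.png

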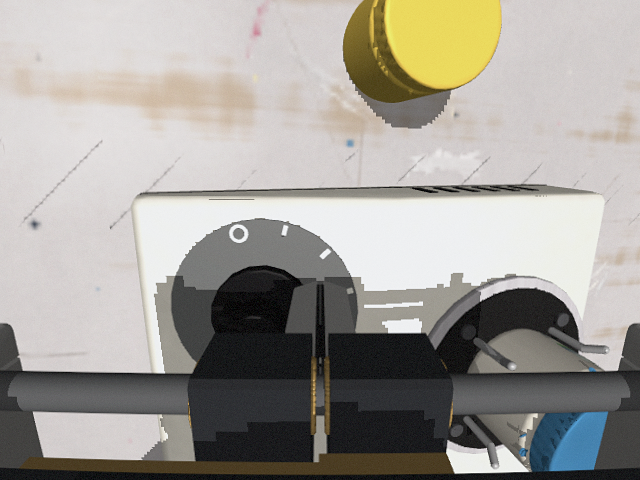

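View pics/s6.png

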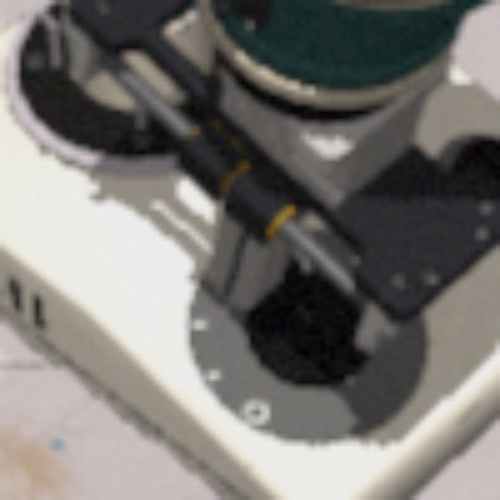

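The pointer is hidden again, so I'll lift off and look before the last click.

```bash
python3 -m handwheel '[[[0.03,0,0,0,0,0,-1],[0.03,0,-0.08,0,0,0,-1],[0.0,0,-0.16,0,0,0,-1],[-0.06,-0.05,-0.24,0,0,0,-1],[-0.11,-0.12,-0.28,0,0,0,-1],[-0.11,-0.12,-0.28,0,0,0,-1],[-0.11,-0.12,-0.28,0,0,0,-1]]]'
python3 look.py 7
```

```text
time_s: 7.35
tool_pos: [522.0, -18.9, 191.4]
tcp_rot: [0.688, 0.715, 0.085, 0.089]
force: [0.2, 0.6, 0.7]
width: 0.5
7.35 [-30.7 -44.8 156.6] [0.2 0.6 0.7]
```

View pics/w7.png

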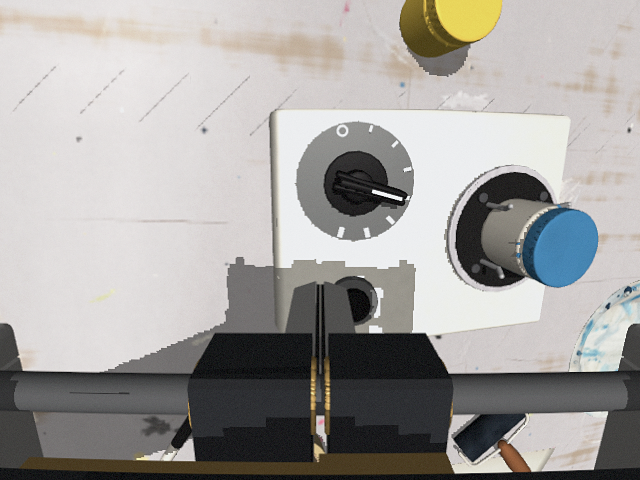

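Speed 4 is confirmed: the nose covers stroke 4 at (407,200), and strokes 3 (407,168) and 5 (391,219) are both free. I'm going back behind it for the last click.

```bash
python3 - <<'E'
from h import *
from cell import *
p=np.load('p.npy');o=get_obs()
show(o,[c(120,14,z=60),c(120,14)],p)
class D(dict):pass
o2=dict(o);o2['tool_pos']=p2w(c(120,14),p)
show(o2,[c(a) for a in(117,120,125,130,135,140,145)],p)
E
```

```text
(array([0.1322, 0.1286, 0.1918]), array([ 0.0018, -0.0023, -0.0004]))
(array([0.1321, 0.1285, 0.2798]), array([ 0.0018, -0.0023, -0.0004]))
(array([-0.0249, -0.0086, -0.0001]), array([ 0.0018, -0.0023, -0.0004]))
(array([-0.027 , -0.0072, -0.0001]), array([ 0.0018, -0.0023, -0.0004]))
(array([-0.0309, -0.0052, -0.0001]), array([ 0.0018, -0.0023, -0.0004]))
(array([-0.0351, -0.0034, -0.0001]), array([ 0.0018, -0.0023, -0.0004]))
(array([-0.0397, -0.002 , -0.0001]), array([ 0.0018, -0.0023, -0.0004]))
(array([-0.0446, -0.001 , -0.0001]), array([ 0.0018, -0.0023, -0.0004]))
(array([-0.0499, -0.0005, -0.0001]), array([ 0.0018, -0.0023, -0.0004]))
```

```bash
python3 -m handwheel '[[[0.066,0.064,0.03,0,0,0,-1],[0.132,0.1285,0.08,0,0,0,-1],[0.132,0.1285,0.15,0,0,0,-1],[0.132,0.1285,0.19,0,0,0,-1],[0.132,0.1285,0.25,0,0,0,-1],[0.132,0.1285,0.28,0,0,0,-1],[0.132,0.1285,0.28,0,0,0,-1]]]'
python3 look.py 8 120 125 130 135 140 145
```

```text
time_s: 8.15
tool_pos: [615.4, 53.4, 67.5]
tcp_rot: [0.686, 0.717, 0.084, 0.086]
force: [0.7, -0.4, 0.7]
width: 0.3
8.15 [32.9 24.8 13.7] [ 0.7 -0.4  0.7]
(array([-0.0299, -0.0047, -0.0047]), array([-0.0029, -0.0039,  0.0016]))
(array([-0.0337, -0.0027, -0.0047]), array([-0.0029, -0.0039,  0.0016]))
(array([-0.038 , -0.0009, -0.0047]), array([-0.0029, -0.0039,  0.0016]))
(array([-0.0426,  0.0005, -0.0047]), array([-0.0029, -0.0039,  0.0016]))
(array([-0.0475,  0.0015, -0.0047]), array([-0.0029, -0.0039,  0.0016]))
(array([-0.0527,  0.002 , -0.0048]), array([-0.0029, -0.0039,  0.0016]))
```

View pics/w8.png

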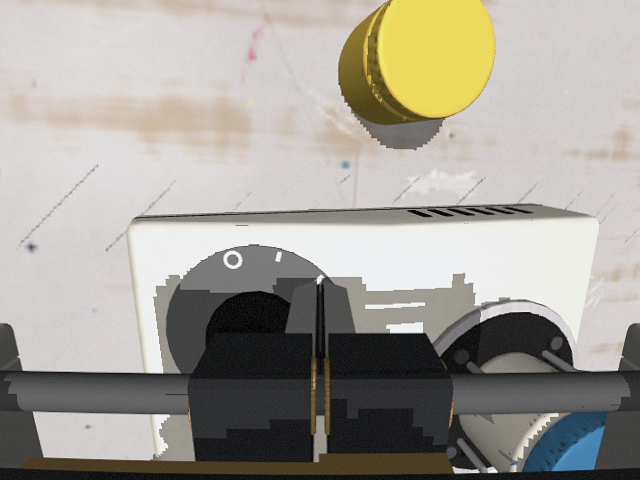

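View pics/s8.png

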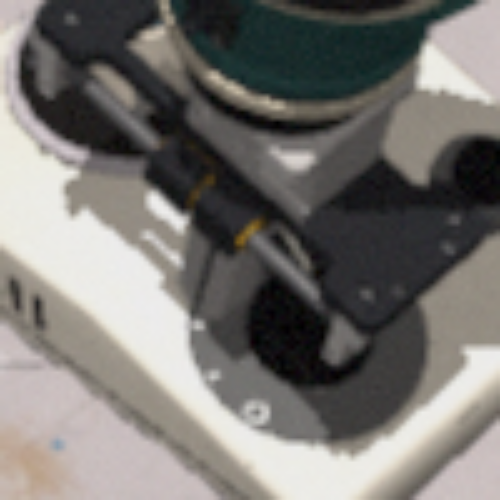

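The finger stands left of the pointer and clear of it. Now the last push, nudging up about 2 mm first.

```bash
python3 -m handwheel '[[[-0.015,-0.005,-0.004,0,0,0,-1],[-0.03,-0.0045,-0.0045,0,0,0,-1],[-0.034,-0.0025,-0.0045,0,0,0,-1],[-0.038,-0.001,-0.0045,0,0,0,-1],[-0.0425,0.0005,-0.0045,0,0,0,-1],[-0.0475,0.0015,-0.0045,0,0,0,-1],[-0.052,0.002,-0.0045,0,0,0,-1],[-0.052,0.002,-0.0045,0,0,0,-1],[-0.052,0.002,-0.0045,0,0,0,-1]]]'
python3 look.py 9
python3 -m handwheel '[[[0.03,0,0,0,0,0,-1],[0.03,0,-0.08,0,0,0,-1],[0.0,0,-0.16,0,0,0,-1],[-0.06,-0.05,-0.24,0,0,0,-1],[-0.10,-0.13,-0.28,0,0,0,-1],[-0.10,-0.13,-0.28,0,0,0,-1],[-0.10,-0.13,-0.28,0,0,0,-1]]]'
python3 look.py 10
```

```text
time_s: 9.15
tool_pos: [617.9, 27.0, 72.9]
tcp_rot: [0.686, 0.717, 0.086, 0.088]
force: [-0.2, 0.1, -0.3]
width: 0.6
9.15 [35.5 -1.8 18.4] [-0.2  0.1 -0.3]
time_s: 9.95
tool_pos: [522.7, -27.3, 194.0]
tcp_rot: [0.687, 0.716, 0.085, 0.089]
force: [-0.2, 0.7, -0.7]
width: 0.7
9.95 [-29.9 -53.3 158.9] [-0.2  0.7 -0.7]
```

View pics/w10.png

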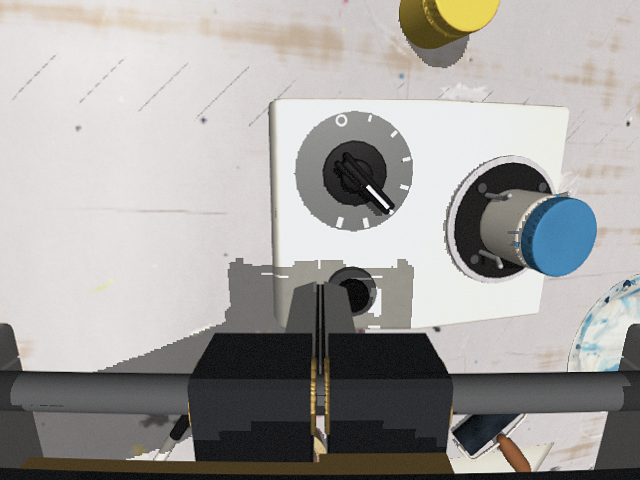

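Speed 5 is reached: the nose covers stroke 5 at (390,210), with stroke 4 (405,187) on one side and strokes 6 (366,222) and 7 (340,223) on the other. Next is the start button.

```bash
python3 - <<'E'
from h import *
from cell import *
p=np.load('p.npy');o=get_obs();R0=Ro.from_quat(o['tcp_rot']).as_matrix();C=capture('wrist');T=C['T_tool_cam']
Pt=(p2w([[0,-106,22],[0,0,0]],p)-o['tool_pos'])@R0;Pc=(Pt-T[:3,3])@T[:3,:3];print(proj(Pc,C['intrinsics'],C['k1'],np.eye(3),np.zeros(3)))
show(o,[[0,-106,60],[0,-106,30]],p)
E
```

```text
[[352.6293278  300.340343  ]
 [353.13645594 174.75263411]]
(array([-0.1096,  0.0576,  0.1959]), array([ 0.0022, -0.0036,  0.0015]))
(array([-0.1097,  0.0575,  0.2559]), array([ 0.0022, -0.0036,  0.0015]))
```

```bash
python3 - <<'E'
import cv2
a=cv2.imread('pics/w10.png')[90:330,270:430];cv2.imwrite('pics/c10.png',cv2.resize(a[150:],None,fx=5,fy=5,interpolation=cv2.INTER_CUBIC))
E
```

```text
(no output)
```

View pics/c10.png

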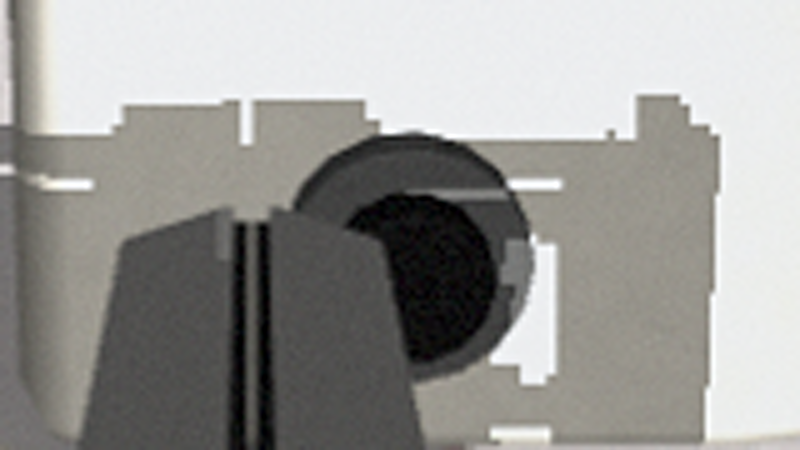

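The button centre is at about (353,297) and the model puts it at (353,300), so I'll correct by 2 mm to the left. Going over it.

```bash
python3 -m handwheel '[[[-0.1055,0.0575,0.06,0,0,0,-1],[-0.1055,0.0575,0.13,0,0,0,-1],[-0.1055,0.0575,0.2,0,0,0,-1],[-0.1055,0.0575,0.24,0,0,0,-1],[-0.1055,0.0575,0.256,0,0,0,-1],[-0.1055,0.0575,0.256,0,0,0,-1],[-0.1055,0.0575,0.256,0,0,0,-1]]]'
python3 look.py 11
```

```text
time_s: 10.8
tool_pos: [585.4, -75.2, 77.0]
tcp_rot: [0.685, 0.718, 0.086, 0.087]
force: [0.0, 0.4, -0.5]
width: 0.1
10.8 [   0.7 -102.6   30.2] [ 0.   0.4 -0.5]
```

View pics/w11.png

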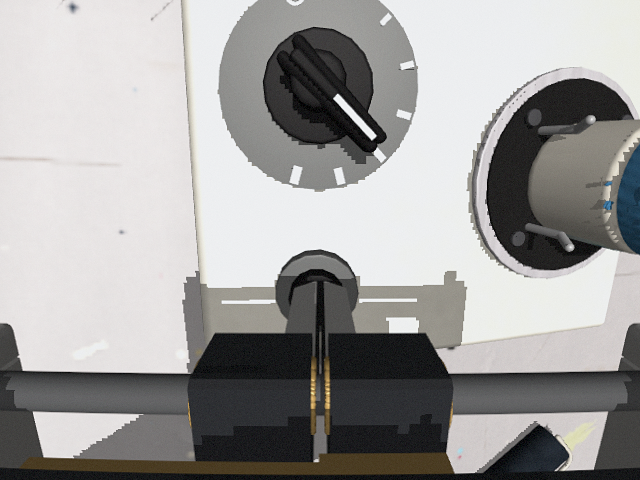

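The finger is centred over the button at (317,280), and the pointer sits at stroke 5 (378,155). I'm pressing now.

```bash
python3 -m handwheel '[[[0,0,0.01,0,0,0,-1],[0,0,0.016,0,0,0,-1],[0,0,0.02,0,0,0,-1],[0,0,0.024,0,0,0,-1],[0,0,0.028,0,0,0,-1],[0,0,0.028,0,0,0,-1],[0,0,0.028,0,0,0,-1]]]'
python3 look.py 12
```

```text
time_s: 11.6
tool_pos: [589.0, -76.0, 64.0]
tcp_rot: [0.686, 0.717, 0.086, 0.088]
force: [0.1, -1.9, 4.4]
width: 0.4
11.6 [   1.  -103.4   16.8] [ 0.1 -1.9  4.4]
```

View pics/w12.png

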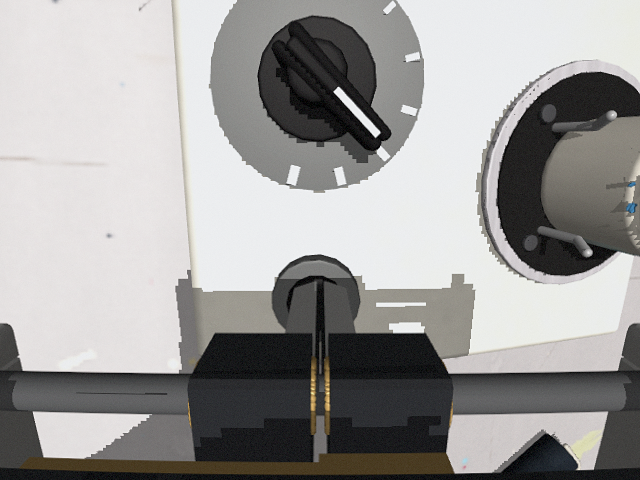

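The force is about 4.5 N and near full travel. I'll push 4 mm further to make sure it bottoms.

```bash
python3 -m handwheel '[[[0,0,0.002,0,0,0,-1],[0,0,0.004,0,0,0,-1],[0,0,0.006,0,0,0,-1],[0,0,0.008,0,0,0,-1],[0,0,0.008,0,0,0,-1]]]'
python3 look.py 13
```

```text
time_s: 12.2
tool_pos: [589.9, -76.0, 62.4]
tcp_rot: [0.686, 0.717, 0.086, 0.089]
force: [-34.3, -0.5, 64.8]
width: 0.4
12.2 [   1.5 -103.4   14.9] [-34.3  -0.5  64.8]
```

It bottomed hard at about 73 N, so the button is fully in. Releasing straight back.

```bash
python3 -m handwheel '[[[0,0,-0.01,0,0,0,-1],[0,0,-0.03,0,0,0,-1],[0,0,-0.08,0,0,0,-1],[0,0,-0.15,0,0,0,-1],[-0.02,-0.1,-0.22,0,0,0,-1],[-0.06,-0.16,-0.26,0,0,0,-1],[-0.1,-0.2,-0.28,0,0,0,-1],[-0.1,-0.2,-0.28,0,0,0,-1],[-0.1,-0.2,-0.28,0,0,0,-1]]]'
python3 look.py 14
python3 - <<'E'
import cv2
from cell import *
a=capture('top')['color'];b=cv2.imread('pics/top0.png');cv2.imwrite('pics/t14.png',a);cv2.imwrite('pics/s14f.png',capture('scene')['color'])
E
```

```text
time_s: 13.2
tool_pos: [460.4, -131.5, 174.4]
tcp_rot: [0.686, 0.717, 0.085, 0.09]
force: [0.9, 1.2, 1.3]
width: 0.3
13.2 [ -99.4 -154.6  154.9] [0.9 1.2 1.3]
```

View pics/w14.png

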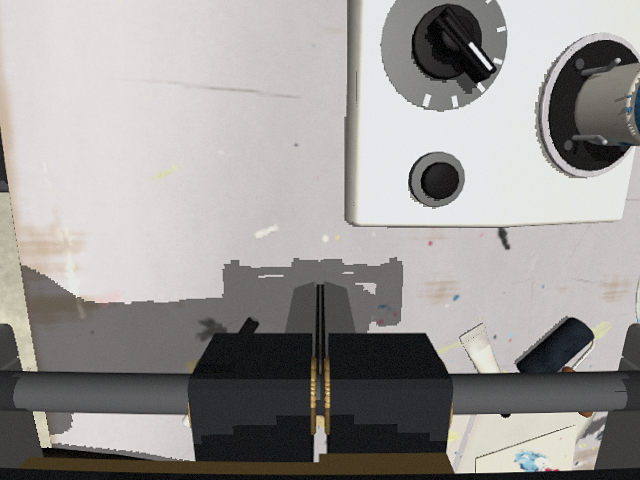

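View pics/s14f.png

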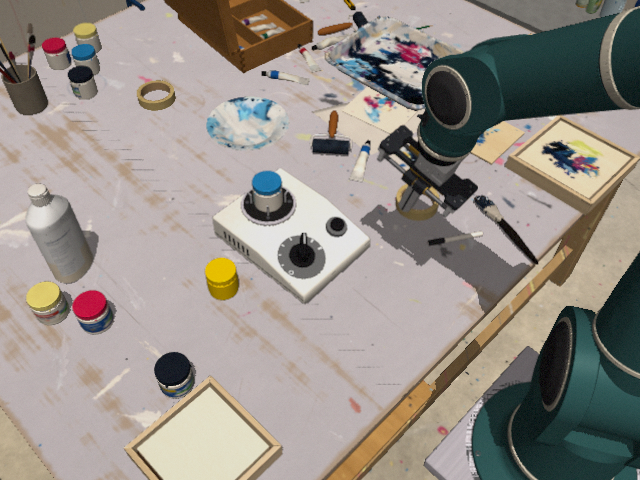

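The pointer rests at stroke 5 and the button is out again at (438,180). In the scene view the jar (267,190), spare jar, tape and marker are where they were at the start, and the gripper hangs free. Handing in.

```bash
python3 -c "
from cell import *
print(finish_job())"
```

```text
the job is handed in; nothing more can be done
None
```

I turned the dial from off to speed 5, pressed the start button fully in and let it come back out. I handed the job in after about 13 s of robot time; no verdict was reported.

- **Dial:** I used the shut fingers against one side of the pointer only, one click at a time. The finger hid the pointer at clicks 3 and 4, so I lifted off and confirmed speed 4 before the last push. I confirmed speed 5 in the pictures before the press and again after it.
- **Button:** The first press stopped at about 4.5 N, which I judged was near full travel. I pushed a further 4 mm to be sure, and it bottomed at about 73 N. That is harder than I intended, but below the 120 N wrist limit.
- **Last pictures:** The button is out and the robot is clear of everything. By eye, the jar in the mixer, spare jar, tape and marker are where they started. The tape was partly hidden behind the gripper.
- **Disagreement:** My pose fit and the wrist camera differed by 2–3 mm, so I corrected for that. No check failed.

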